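# Lock the V-block slide with its index pin

### The arm

A 6-joint arm with a two-finger parallel gripper is mounted at the origin on the work surface; the furniture and walls round the work are solid. World frame = base frame: x ahead of the robot, y to its left, z up, the work surface at z = 0. Lengths are in m, angles in degrees, forces in N, time in s.
With the tool pointing down it reaches from about 0.325 to 0.775 m from the base axis. Payload 9.3 kg.
Tool frame: the origin (TCP) lies on the centre line of the jaws, within the pads' length; the fingertips stand 8 mm ahead of it and the grasp point (between the pads) lies 11 mm behind it; z points along the fingers, y is the direction in which the jaws open and shut (so a half turn about z gives the same grasp; the last joint's range is limited). The gripper opens to 85 mm and grips with 20 to 120 N. Pads are 22 mm wide; open, the fingers measure 114 mm over their backs; the gripper's body (76 mm by 85 mm) begins 54 mm behind the grasp point. The pads swing forward as they close: fully open they stand 13 mm farther back than shut.
Start: joints at [57.147, 14.817, 1.232, 76.415, 0, 81.257], TCP at [0.225, 0.502, 0.239] pointing down, gripper open.
Joint ranges: [-174.27, 174.27], [-52.1, 104.24], [-59.71, 78.15], [-110.17, 111.67], [-87.03, 83.33], [-180, 180]. Speed limits (degrees/s): [127.2, 127.2, 159.86, 180, 180, 180].

### API

Orientations are given as a 3x3 rotation matrix whose columns are the frame's x, y, z axes.
In Python, from rig import r gives the robot as it stands.
- The arm moves only by the tool send_rows, never from a script. Its argument "moves" is a list of rows, each a list of 5 numbers: the gripper command: -1 is shut, 1 is fully open, values between are in proportion, then the shift along the tool's x, y, z in mm, then the turn about the tool's z in rad. A call has 1 to 20 rows; each row shifts and turns the commanded pose from where the row before left it, along the tool's axes as they then stand; what a row does not reach is not made up. A row lasts 1/12 s, in which the tool goes at most 41.7 mm and 7.16 degrees, less where a joint would pass 70% of its speed; a pose out of reach is approached as far as the arm can. A call is refused whole if a number of a shift passes 41.7 or a number of a turn 0.125, either way. A call with a gripper value outside its range is refused whole. The fingers move at their own pace and stop on an object; "grip_force" is the grip in N (left out, the last holds). Time passes only in rows, so rows that do not move let the fingers close. It gives the time, the measured TCP pose, the force and the opening at its end, in the units of the state.
- r.read_state(): the state, without advancing time (a new reading comes with each control period).
- r.get_image(name): name is "scene" or "top" or "wrist"; returns the picture (480x640x3 uint8, red, green, blue); there is no depth.
- r.camera_info(name): a dict with "vertical_fov" (degrees; the focal length in pixels is half the picture's height over the tangent of half this angle, whatever the lens; pixels are square), "cx", "cy" (the principal point, pixels), "position" and "rotation" of the camera in the world. Camera axes: x right, y down, z forward; pixel columns grow to the right and rows downward; lengths in m; the calibration is good to about 2 mm. A picture is of the moment at which its call begins: read the wrist's pose just before it. camera_info takes no time and is no camera call; for the wrist camera it gives the pose at the moment of the call.
- r.finish_job(): hands the job in, once; it reports no verdict.
The state is a dict: "time": time; "joints": joint angles; "joint_velocities": joint speeds; "joint_efforts": joint torques, N m; "tool_pos": TCP position; "tool_rot": TCP orientation; "wrist_force": force on the tool from outside, world axes, zero at the start; "ft_torque": the same for the moment, N m; "finger_gap": finger opening in m.
Only numpy, scipy, OpenCV 4.12 (cv2) and the standard library are available. Lean on these libraries where they do the work, as an engineer would, in place of code of your own. Each camera call takes 0.05 s, during which the arm holds its last target. There are 200 camera calls.

### The job

Lock the V-block slide: take the red-knobbed pin from its blue stand, put its tip into the hole in the carriage and, with the pin resting lightly on the bar beneath, work the carriage along towards its V-block end until the pin drops into the hidden hole in the bar; then press it fully home, collar flat on the carriage, and let go. Feel your way: the pin must never press on the slide with more than 40 N. Leave the other things on the desk where they are.

Things in the scene. Friction and masses are not known exactly. Their poses are not given: they have to be found in the camera images.
- pin_knob (a point): Grasp point of the index pin (loose, about 80 g, upright in its stand at the start): on its axis, 28 mm above the underside of its collar, near mid-height of its round red knob (18 mm diameter, 44 mm tall). z points along the pin from tip to knob. Take it from above; fingertips at most 23 mm below this point stay clear of the brass collar (22 mm diameter, 4 mm thick) under the knob.
- pin_collar (a point): Centre of the flat underside of the pin's brass collar, on the pin's axis, 30 mm above the tip. At the start it rests on the top of the stand. When the pin is home it coincides with carriage_hole.
- pin_tip (a point): Tip of the pin, at the lower end of its axis. The steel shank below the collar is 30 mm long and 8 mm in diameter; its last 5 mm taper to 3.6 mm diameter at the tip.
- carriage_hole (a point): Mouth centre of the carriage's vertical through hole (10 mm diameter, brass-coloured ring round it), in the top face, 80 mm above the desk; axes as the rail's. The carriage, a plate 135 x 60 x 12 mm, slides along the rail with 1 to 2 N friction, so a pin in its hole takes it along. A V-block 32 mm tall stands on it, its near face 60 mm from this hole in +x.
- bar_top (a point): A point on the hidden bar's top face (68 mm above the desk, 12 mm below carriage_hole, directly under the carriage plate); it is NOT at the bar's hole. The steel bar, 20 mm thick, is clamped in the rail. It has one vertical 10 mm through hole on the centre line of the carriage's hole, 6 to 34 mm from where that hole is at the start, in the rail's +x direction.
- rail: The slide's fixed rail on a riser, 195 x 60 mm; origin at its underside, within 8 mm of below the carriage's hole at the start; x runs along the slide from the pin-hole end to the V-block end, z up. The carriage can go at least 34 mm in +x. Two spring balls in the bar's bore resist the last 10 mm or so of the pin's way in with a few newtons (up to 10): press it home.
- pin: The index pin as a whole; origin at its tip, z along it to the knob, 78 mm tall in all.
- pin_stand: Blue block 44 x 44 x 38 mm on a column; origin at the centre of its underside, top 78 mm above that (81 mm above the desk); the pin stands 30 mm deep in its 11 mm hole, collar on the block's top. A divider 340 mm tall stands about 110 mm beyond the pin (100 mm or more beyond the slide's hole); a black case 80 mm tall lies on the robot's side. A straight carry from stand to slide clears both.
- lens: Bystander to leave alone: black spare lens, 49 mm diameter, 35 mm tall, on the big black case; origin at the centre of its underside.
- eyepiece: Bystander to leave alone: black eyepiece, 34 mm diameter, 40 mm tall, on the big black case; origin at the centre of its underside.
- tape_roll: Bystander to leave alone: roll of tape, 110 mm diameter, 24 mm tall, on the big black case; origin at the centre of its underside.
- gauge_block: Bystander to leave alone: steel gauge block 16 x 34 x 15 mm; origin at the centre of its underside.
- key_set: Bystander to leave alone: orange hex key set, 33 x 97 x 21 mm; origin at the centre of its underside.
- marker: Bystander to leave alone: marker pen, 135 mm long, on the big black case; origin at the centre of its underside.
- oil_bottle: Bystander to leave alone: small oil bottle, 34 mm diameter, 96 mm tall; origin at the centre of its underside.
Not all that is in view belongs to the job. There is more than one size of the rail; the job needs the larger.

How it is judged:
By the outcome, as a careful person would: the job done as asked, in the order asked, and still so for the second after the job is handed in, with the robot touching nothing.
It also fails if it takes over 53 s, if anything falls off the work surface, if the arm or the gripper's body presses on something with over 40 N, if the wrist force passes 120 N, or if a joint passes its speed limit or range.

## Working session

There is one attempt and no reset: what is moved stays moved. The work goes in short steps, Python scripts to look and compute and a tool call to move; the robot and the scene stay as the last step left them, time stands still between calls to the robot, and variables do not carry over. Pictures are saved under pics/ and viewed, about 8 in all and at most 12, crops included, and the job is handed in when it is done.

Besides the shell and the picture viewer there is one more tool, called after ">>>" as name(argument=value, ...) on one line, values as JSON. send_rows: Moves the arm, as the interface text tells. Its arguments: {"type":"object","properties":{"moves":{"type":"array","items":{"type":"array","items":{"type":"number"}}},"grip_force":{"type":"number"}},"required":["moves"]}

```bash
ls; mkdir -p pics
python3 - <<'E'
from rig import r
import cv2
s=r.read_state(); print({k:(v.tolist() if hasattr(v,'tolist') else v) for k,v in s.items()})
for n in ['scene','top','wrist']:
    i=r.camera_info(n); print(n,i)
    cv2.imwrite(f'pics/{n}0.png',r.get_image(n)[:,:,::-1])
E
```

```text
pics
{'time': 0.0, 'joints': [57.1473474150658, 14.851547579464182, 1.1895696231694868, 76.41373554338223, 0.00036625301319330965, 81.25804856917824], 'joint_velocities': [0.05582666168309771, -0.0605093383815756, -0.035522824344463085, 0.054202305322578595, -0.07393165658926534, -0.025635645130682325], 'joint_efforts': [0.0014181321239448152, -55.56457757949829, 34.452770948410034, 0.013830568932462484, -0.00026310455723432824, -2.265216153318761e-05], 'tool_pos': [0.22452510627753589, 0.501802965994575, 0.23865739531184404], 'tool_rot': [[-0.9127578207465515, 0.4085004761920873, -0.0007222304645457827], [0.4085010621180668, 0.912757173401384, -0.0011066402881744538], [0.0002071579526705663, -0.0013051264896454294, -0.999999126864833]], 'wrist_force': [-0.018347042733751286, 0.3609477942976282, -0.16697587861272634], 'ft_torque': [-0.016432703588075248, -0.005075053688226778, -0.002679811948306134], 'finger_gap': 0.08524571330756905}
scene {'vertical_fov': 50.74845376185045, 'cx': 315.1491110079052, 'cy': 237.97847770516012, 'position': array([-0.04597556, -0.42861492,  0.66942491]), 'rotation': array([[ 0.8028331 , -0.3004993 ,  0.51493609],
       [-0.59598359, -0.427969  ,  0.67944543],
       [ 0.01620381, -0.85237474, -0.52268034]])}
top {'vertical_fov': 52.50803090829572, 'cx': 322.1405112532407, 'cy': 233.42754568453893, 'position': array([0.26835651, 0.2763665 , 1.23784195]), 'rotation': array([[ 0.07419179, -0.97627567,  0.20342419],
       [-0.99724046, -0.07208903,  0.01773779],
       [-0.00265233, -0.20417883, -0.97893001]])}
wrist {'vertical_fov': 64.90847884227678, 'cx': 323.5292765854356, 'cy': 237.85245325599092, 'position': array([0.15901545, 0.53105184, 0.37281413]), 'rotation': array([[ 4.09030239e-01,  8.74645747e-01,  2.60171254e-01],
       [ 9.12520711e-01, -3.91908009e-01, -1.17107064e-01],
       [-4.63997263e-04,  2.85311988e-01, -9.58434585e-01]])}
```

View pics/top0.png

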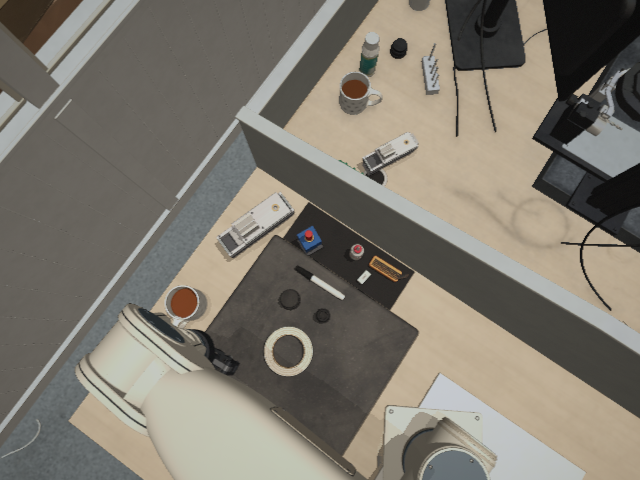

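View pics/scene0.png

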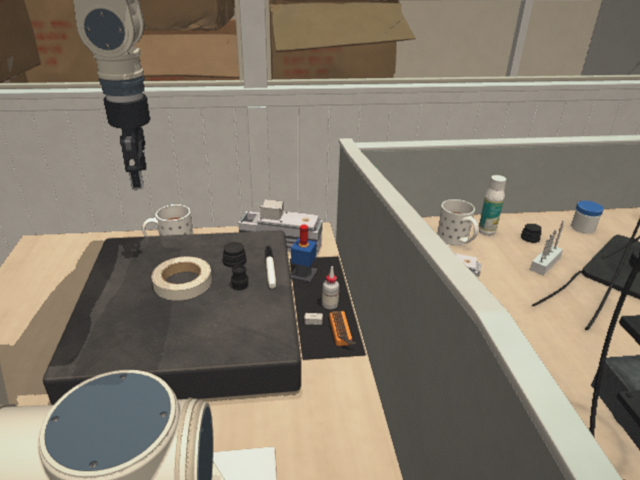

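View pics/wrist0.png

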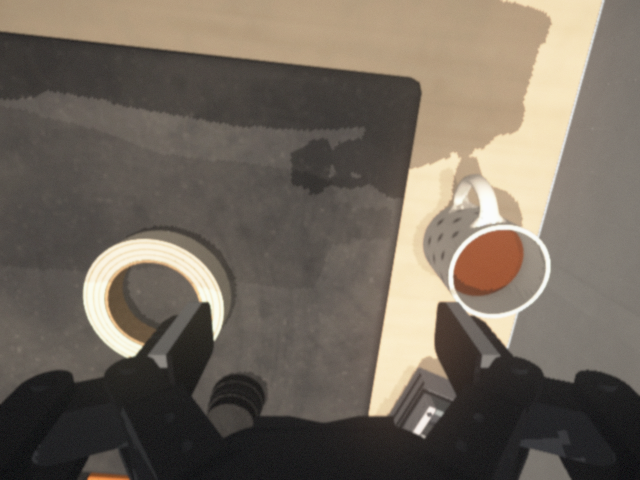

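The top view shows the larger slide at about (255,225), with its hole near (276,209) and the V-block near (232,240). The pin is at (309,236). The second, smaller slide is beyond the divider. In the scene view the pin is at (304,235); the wrist view is of the case and mug. Next I'll measure from the top and scene views.

```bash
cat > h.py <<'E'
import numpy as np, cv2
from rig import r
def ray(i,u,v):
    f=240/np.tan(np.radians(i['vertical_fov']/2))
    d=i['rotation']@np.array([(u-i['cx'])/f,(v-i['cy'])/f,1]); return i['position'],d/np.linalg.norm(d)
def onz(i,u,v,z):
    p,d=ray(i,u,v); return p+d*(z-p[2])/d[2]
def proj(i,X):
    f=240/np.tan(np.radians(i['vertical_fov']/2)); c=i['rotation'].T@(np.array(X)-i['position'])
    return np.array([i['cx']+f*c[0]/c[2],i['cy']+f*c[1]/c[2]])
def two(a,b):
    (p,d),(q,e)=a,b; A=np.stack([d,-e],1); s=np.linalg.lstsq(A,q-p,rcond=None)[0]
    return (p+d*s[0]+q+e*s[1])/2, np.linalg.norm(p+d*s[0]-q-e*s[1])
def blobs(img,lo,hi,amin=15):
    h=cv2.cvtColor(img,cv2.COLOR_RGB2HSV); m=cv2.inRange(h,lo,hi)
    n,l,st,c=cv2.connectedComponentsWithStats(m); return [(st[k].tolist(),c[k].round(1).tolist()) for k in range(1,n) if st[k][4]>=amin]
E
python3 - <<'E'
from h import *
T=cv2.imread('pics/top0.png')[:,:,::-1].copy();S=cv2.imread('pics/scene0.png')[:,:,::-1].copy()
for n,I in (('top',T),('scene',S)):
    print(n,'red',blobs(I,(0,190,110),(4,255,255)),'\nblue',blobs(I,(105,150,50),(125,255,255)))
a=cv2.resize(T[180:270,205:335],None,fx=6,fy=6,interpolation=cv2.INTER_CUBIC)[:, :780]
cv2.imwrite('pics/topc.png',a[:,:,::-1])
it=r.camera_info('top')
for p in [(276,209),(232,240)]: print(p,onz(it,*p,.08))
print('pin',onz(it,309,236,.12))
E
```

```text
top red [] 
blue [([298, 235, 23, 17, 98], [307.4, 243.1])]
scene red [([300, 225, 7, 5, 26], [303.5, 227.3]), ([301, 232, 6, 10, 55], [303.5, 236.1])] 
blue [([577, 202, 25, 13, 174], [590.0, 207.9]), ([291, 239, 25, 27, 346], [303.0, 252.8])]
(276, 209) [0.56175381 0.41495931 0.08      ]
(232, 240) [0.47662394 0.51414719 0.08      ]
pin [0.49223485 0.32688668 0.12      ]
```

View pics/topc.png

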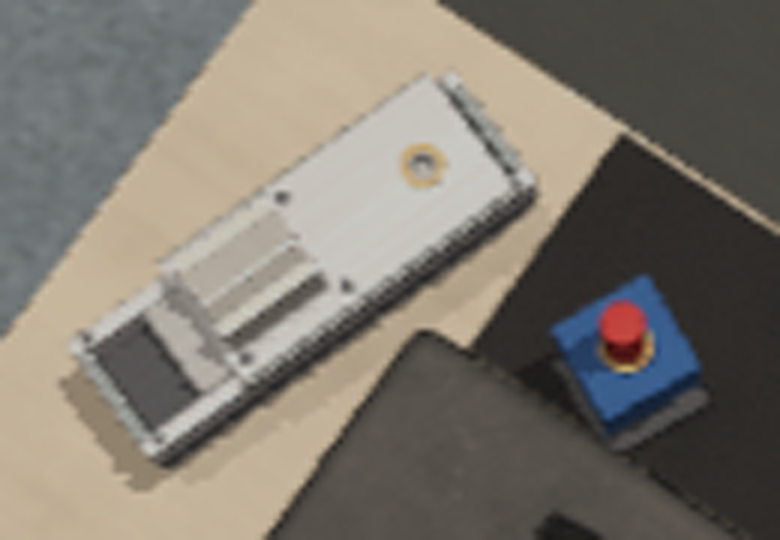

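Run:
```python
from h import *
it=r.camera_info('top'); c=lambda u,v:(205+(u-2.5)/6,180+(v-2.5)/6)
hole=onz(it,*c(422,165),.08); knob=onz(it,*c(624,316),.129)
e1=onz(it,*c(530,190),.08)-onz(it,*c(160,460),.08); e2=onz(it,*c(425,80),.08)-onz(it,*c(160,268),.08)
print(hole,knob,[np.degrees(np.arctan2(-e[1],-e[0])) for e in(e1,e2)])
i=r.camera_info('scene'); print('scene knob check',proj(i,[*knob[:2],.129]),proj(i,hole))
s=r.read_state();R=np.array(s['tool_rot']);print('tgt in tool mm',R.T@((hole+knob)/2-s['tool_pos'])*1000, 'yaw now',np.degrees(np.arctan2(R[1,0],R[0,0])))
```

```text
[0.56640337 0.41807186 0.08      ] [0.4992454  0.32815815 0.129     ] [np.float64(131.44566333141825), np.float64(131.0270235076912)]
scene knob check [304.7882806  225.26481526] [305.64053209 219.41907328]
tgt in tool mm [-333.97914363    8.56328364  134.23684818] yaw now 155.8914495430974
```

>>> send_rows(moves=[[0.2, -37.1, 1, 4.4, 0], [0.2, -37.1, 1, 4.4, 0], [0.2, -37.1, 1, 4.4, 0], [0.2, -37.1, 1, 4.4, 0], [0.2, -37.1, 1, 4.4, 0], [0.2, -37.1, 1, 4.4, 0], [0.2, -37.1, 1, 4.4, 0], [0.2, -37.1, 1, 4.4, 0], [0.2, -37.1, 1, 4.4, 0], [0.2, 0, 0, 0, 0.108], [0.2, 0, 0, 0, 0.108], [0.2, 0, 0, 0, 0.108], [0.2, 0, 0, 0, 0.108], [0.2, 0, 0, 0, 0], [0.2, 0, 0, 0, 0], [0.2, 0, 0, 0, 0]], grip_force=30)

```text
time: 1.48
tool_pos: [0.533, 0.3739, 0.1995]
tool_rot: [[-0.661, 0.751, -0.0], [0.751, 0.661, -0.0], [0.0, -0.0, -1.0]]
wrist_force: [-0.4, -0.7, -0.7]
finger_gap: 0.0516
```

Run:
```python
from h import *
s=r.read_state();R=np.array(s['tool_rot']);print(s['tool_pos'],'yaw now',np.degrees(np.arctan2(R[1,0],R[0,0])),s['finger_gap'],s['time'])
i=r.camera_info('wrist');I=r.get_image('wrist');cv2.imwrite('pics/w1.png',I[:,:,::-1])
import pickle;pickle.dump((i,s),open('w1.pkl','wb'))
print('red',blobs(I,(0,190,90),(5,255,255)),'blue',blobs(I,(105,150,50),(125,255,255)),'brass',blobs(I,(14,90,90),(28,255,255),40))
```

```text
[0.53300896 0.37386409 0.19950927] yaw now 131.34720104141545 0.05155131845058524 1.4833
red [([213, 274, 14, 12, 39], [218.4, 280.3])] blue [([211, 213, 39, 50, 848], [223.9, 230.9]), ([244, 218, 33, 62, 1106], [263.4, 250.7])] brass [([389, 207, 26, 24, 159], [401.6, 218.3]), ([227, 235, 30, 26, 162], [245.4, 243.4]), ([55, 317, 68, 22, 248], [95.1, 326.7]), ([55, 337, 66, 27, 422], [88.1, 350.3])]
```

View pics/w1.png

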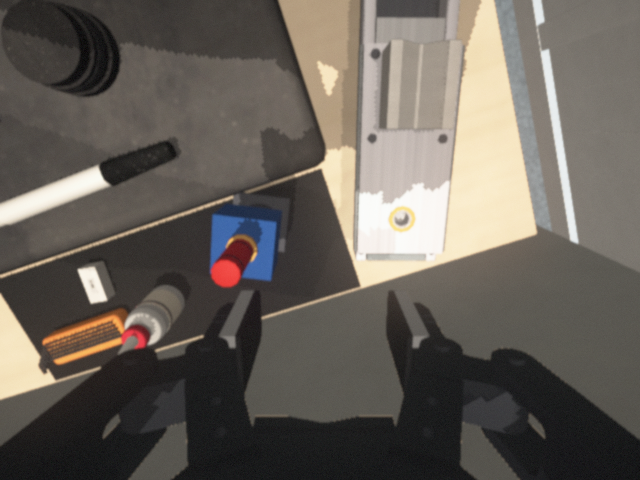

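The wrist view shows the ring centred near (401.6,218.5), the knob top near (227,272) and the blue stand top near (244,247). The slide runs close to straight up the image.

Run:
```python
from h import *
import pickle
i,s=pickle.load(open('w1.pkl','rb'));I=cv2.imread('pics/w1.png')[:,:,::-1].copy()
H=cv2.cvtColor(I,cv2.COLOR_RGB2HSV)
m=cv2.inRange(H,(0,150,60),(8,255,255))|cv2.inRange(H,(172,150,60),(180,255,255));m[:,:205]=0;m[:,270:]=0
ys,xs=np.nonzero(m);print('red bbox',xs.min(),xs.max(),ys.min(),ys.max());Vt=H[...,2]
mb=m&cv2.inRange(H[...,2],185,255);ys,xs=np.nonzero(mb);print('bright',len(xs),xs.min(),xs.max(),ys.min(),ys.max(),xs.mean(),ys.mean())
b=cv2.inRange(H,(100,120,40),(128,255,255))|m
b[:, :200]=0;b[:,300:]=0
cn=max(cv2.findContours(b,0,2)[0],key=cv2.contourArea);print('stand rect',cv2.minAreaRect(cn))
print('predicted knob-top radius px',377*.009/(i['position'][2]-.129))
hole=onz(i,401.6,218.5,.08)
print('hole',hole,'stand c',onz(i,*cv2.minAreaRect(cn)[0],.081))
for k in [(227,272),(226.5,271),(228,272)]: print('knob',onz(i,*k,.129))
for t in[(358,255),(363,60),(445,250),(461,60)]:print(t,onz(i,*t,.08))
R=np.array(s['tool_rot']); print(i['position'])
cv2.imwrite('pics/k.png',cv2.resize(I[200:300,195:295],None,fx=6,fy=6,interpolation=cv2.INTER_CUBIC)[:,:,::-1])
```

```text
red bbox 211 252 239 287
bright 601 211 239 260 286 225.28119800332777 272.94841930116473
stand rect ((243.28659057617188, 241.92071533203125), (67.91539764404297, 70.67617797851562), 6.34019136428833)
predicted knob-top radius px 16.582926130039723
hole [0.56693545 0.41729859 0.08      ] stand c [0.49517008 0.33213157 0.081     ]
knob [0.49750451 0.32958185 0.129     ]
knob [0.49690952 0.32988786 0.129     ]
knob [0.49794106 0.32996528 0.129     ]
(358, 255) [0.56243137 0.37785582 0.08      ]
(363, 60) [0.47853851 0.47296445 0.08      ]
(445, 250) [0.60617128 0.42126074 0.08      ]
(461, 60) [0.52381301 0.51276561 0.08      ]
[0.48569129 0.42775407 0.33360804]
```

View pics/k.png

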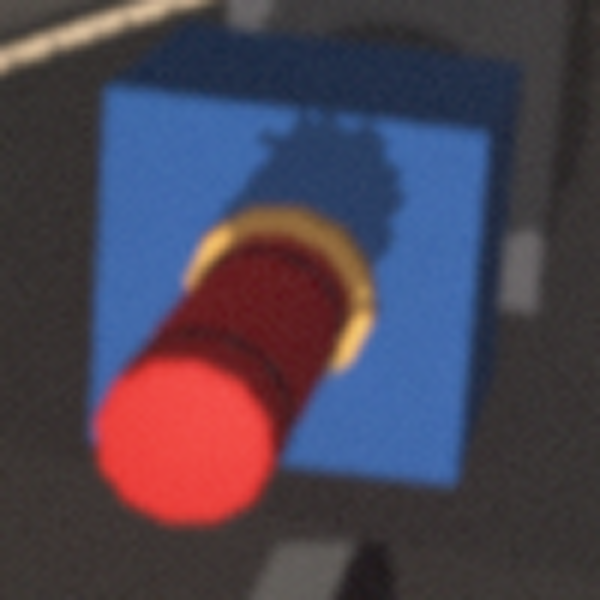

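Run:
```python
from h import *
import pickle
i,s=pickle.load(open('w1.pkl','rb'))
k=onz(i,225.6,272.4,.129);st=onz(i,242.6,247.4,.081);print(k,st)
R=np.array(s['tool_rot']);print(np.c_[k,st]); 
g=np.array([(k[0]+st[0])/2,(k[1]+st[1])/2,.081+.028-.011])
print('move tool mm',R.T@(g-s['tool_pos'])*1000, 'by k',R.T@(k-s['tool_pos'])*1000,'by st',R.T@(st-s['tool_pos'])*1000)
print('hole tool mm',R.T@(onz(i,401.6,218.5,.08)-s['tool_pos'])*1000)
```

```text
[0.49704409 0.32884562 0.129     ] [0.49728695 0.32862113 0.081     ]
[[0.49704409 0.49728695]
 [0.32884562 0.32862113]
 [0.129      0.081     ]]
move tool mm [-10.20882356 -56.68979427 101.52690731] by k [-10.04213992 -56.71684063  70.52692617] by st [-10.3745155  -56.66728063 118.52688922]
hole tool mm [ 10.18616028  54.20170273 119.49245008]
```

>>> send_rows(moves=[[-0.2, -5, -28.3, 10, 0], [-0.2, -5.2, -28.4, 20, 0], [-0.2, 0, 0, 0, 0], [-0.2, 0, 0, 0, 0], [-0.2, 0, 0, 15, 0], [-0.2, 0, 0, 15, 0], [-0.2, 0, 0, 15, 0], [-0.2, 0, 0, 15, 0], [-0.2, 0, 0, 11.5, 0], [-0.2, 0, 0, 0, 0], [-0.2, 0, 0, 0, 0]])

```text
time: 2.45
tool_pos: [0.498, 0.3295, 0.0986]
tool_rot: [[-0.659, 0.752, 0.001], [0.752, 0.659, 0.0], [-0.0, 0.001, -1.0]]
wrist_force: [-0.2, -0.2, -0.1]
finger_gap: 0.0342
```

>>> send_rows(moves=[[-1, 0, 0, 0, 0], [-1, 0, 0, 0, 0], [-1, 0, 0, 0, 0], [-1, 0, 0, 0, 0], [-1, 0, 0, 0, 0], [-1, 0, 0, 0, 0], [-1, 0, 0, 0, 0]], grip_force=30)

```text
time: 3.03
tool_pos: [0.4979, 0.3293, 0.0995]
tool_rot: [[-0.658, 0.753, 0.002], [0.753, 0.658, 0.001], [-0.001, 0.003, -1.0]]
wrist_force: [0.1, 0.1, 6.6]
finger_gap: 0.0173
```

>>> send_rows(moves=[[-1, 0, 0, -5, 0], [-1, 0, 0, -10, 0], [-1, 0, 0, -15, 0], [-1, 0, 0, -10, 0], [-1, 0, 0, 0, 0], [-1, 0, 0, 0, 0]])

```text
time: 3.53
tool_pos: [0.4974, 0.329, 0.1389]
tool_rot: [[-0.658, 0.753, 0.001], [0.753, 0.658, 0.001], [-0.0, 0.001, -1.0]]
wrist_force: [-0.5, 0.6, -0.3]
finger_gap: 0.0169
```

Run:
```python
from h import *
s=r.read_state();R=np.array(s['tool_rot']);print(s['time'],s['tool_pos'],s['wrist_force'],s['finger_gap'])
h=np.array([.56694,.41730,.08]); print('to hole tool mm',R.T@(h-s['tool_pos'])*1000)
```

```text
3.5333 [0.49740906 0.32898831 0.13887487] [-0.52678259  0.57110285 -0.33150078] 0.016904558013839048
to hole tool mm [ 20.7883906  110.38344302  59.01774416]
```

>>> send_rows(moves=[[-1, 3, 15, 0, 0], [-1, 4, 22, 0, 0], [-1, 4, 22, 0, 0], [-1, 4, 22, 0, 0], [-1, 3.6, 18, 0, 0], [-1, 2, 11.5, 0, 0], [-1, 0, 0, 0, 0], [-1, 0, 0, 0, 0], [-1, 0, 0, 0, 0]])

```text
time: 4.28
tool_pos: [0.5662, 0.4165, 0.1375]
tool_rot: [[-0.658, 0.753, -0.001], [0.753, 0.658, -0.001], [0.0, -0.002, -1.0]]
wrist_force: [-0.2, 0.2, -1.1]
finger_gap: 0.0171
```

Run:
```python
from h import *
s=r.read_state();i=r.camera_info('wrist');I=r.get_image('wrist')
R=np.array(s['tool_rot']);print(s['time'],s['tool_pos'],s['wrist_force'],s['finger_gap'])
h=np.array([.56694,.41730,.08]); print('to hole tool mm',R.T@(h-s['tool_pos'])*1000,'hole px',proj(i,h),'tip px',proj(i,s['tool_pos']+np.array([0,0,-.047])))
a=I[200:350,230:430]
cv2.imwrite('pics/w2.png',cv2.resize(a,None,fx=4,fy=4,interpolation=cv2.INTER_CUBIC)[:,:,::-1])
```

```text
4.2833 [0.56616458 0.41648061 0.13746936] [-0.20119789  0.17123031 -1.05688799] 0.01710839361779896
to hole tool mm [ 0.09414332  1.2108629  57.46760225] hole px [325.42155342 263.84972036] tip px [323.32524324 271.19272033]
```

View pics/w2.png

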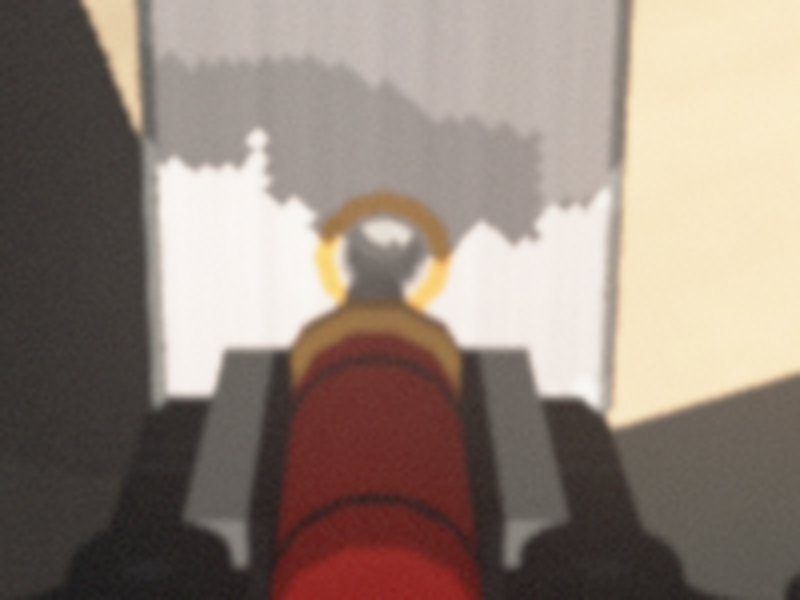

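Ring centre at px (326,264.5), pin axis about 1.5 px to its left. So I'll shift y by +1.2 mm and enter the hole.

>>> send_rows(moves=[[-1, 0, 1.2, 0, 0], [-1, 0, 0, 2, 0], [-1, 0, 0, 2, 0], [-1, 0, 0, 2, 0], [-1, 0, 0, 2, 0], [-1, 0, 0, 2, 0], [-1, 0, 0, 2, 0], [-1, 0, 0, 2, 0], [-1, 0, 0, 0, 0], [-1, 0, 0, 0, 0]])

```text
time: 5.17
tool_pos: [0.5676, 0.4178, 0.124]
tool_rot: [[-0.658, 0.753, -0.0], [0.753, 0.658, -0.0], [0.0, -0.0, -1.0]]
wrist_force: [0.6, -0.3, -0.9]
finger_gap: 0.017
```

>>> send_rows(moves=[[-1, 0, 0, 1, 0], [-1, 0, 0, 1, 0], [-1, 0, 0, 0, 0]])

```text
time: 5.42
tool_pos: [0.5676, 0.4179, 0.122]
tool_rot: [[-0.658, 0.753, -0.0], [0.753, 0.658, -0.0], [0.0, -0.0, -1.0]]
wrist_force: [-0.7, 1.0, -0.7]
finger_gap: 0.0171
```

>>> send_rows(moves=[[-1, 0, 0, 1, 0], [-1, 0, 0, 1, 0], [-1, 0, 0, 1, 0], [-1, 0, 0, 0, 0]])

```text
time: 5.75
tool_pos: [0.5676, 0.4178, 0.1189]
tool_rot: [[-0.658, 0.753, -0.0], [0.753, 0.658, -0.0], [0.0, -0.0, -1.0]]
wrist_force: [0.5, -0.9, -0.8]
finger_gap: 0.0174
```

>>> send_rows(moves=[[-1, 0, 0, 0.7, 0], [-1, 0, 0, 0.7, 0], [-1, 0, 0, 0, 0]])

```text
time: 6.0
tool_pos: [0.5676, 0.4178, 0.1176]
tool_rot: [[-0.658, 0.753, -0.0], [0.753, 0.658, -0.0], [0.0, -0.0, -1.0]]
wrist_force: [-1.4, -0.1, -0.7]
finger_gap: 0.0173
```

>>> send_rows(moves=[[-1, 0, 0, 0.5, 0], [-1, 0, 0, 0, 0]])

```text
time: 6.17
tool_pos: [0.5676, 0.4178, 0.1172]
tool_rot: [[-0.658, 0.753, -0.0], [0.753, 0.658, -0.0], [0.0, -0.0, -1.0]]
wrist_force: [-1.1, -0.5, -0.0]
finger_gap: 0.0172
```

>>> send_rows(moves=[[-1, 0, 0, 0.4, 0], [-1, 0, 0, 0, 0]])

```text
time: 6.33
tool_pos: [0.5677, 0.4179, 0.1168]
tool_rot: [[-0.658, 0.753, -0.0], [0.753, 0.658, -0.0], [0.0, -0.0, -1.0]]
wrist_force: [-0.6, 0.6, -0.7]
finger_gap: 0.0175
```

>>> send_rows(moves=[[-1, 0, 0, 0.4, 0], [-1, 0, 0, 0, 0]])

```text
time: 6.5
tool_pos: [0.5677, 0.4179, 0.1165]
tool_rot: [[-0.658, 0.753, 0.0], [0.753, 0.658, 0.0], [0.0, 0.0, -1.0]]
wrist_force: [-1.3, 0.2, -0.4]
finger_gap: 0.0172
```

>>> send_rows(moves=[[-1, 0, 0, 0.5, 0], [-1, 0, 0, 0, 0]])

```text
time: 6.67
tool_pos: [0.5677, 0.4179, 0.1163]
tool_rot: [[-0.658, 0.753, 0.0], [0.753, 0.658, 0.0], [-0.0, 0.0, -1.0]]
wrist_force: [-1.9, -0.2, 2.8]
finger_gap: 0.0173
```

>>> send_rows(moves=[[-1, 0, 0, 0.4, 0], [-1, 0, 0, 0, 0]])

```text
time: 6.83
tool_pos: [0.5678, 0.4179, 0.1162]
tool_rot: [[-0.658, 0.753, 0.001], [0.753, 0.658, 0.0], [-0.0, 0.001, -1.0]]
wrist_force: [-2.3, -0.5, 4.9]
finger_gap: 0.0171
```

Contact at TCP z 0.1163, 5 N. Now I'll slide toward the V-block in short steps.

>>> send_rows(moves=[[-1, 0.7, 0, 0, 0], [-1, 0.8, 0, 0, 0], [-1, 0.8, 0, 0, 0], [-1, 0.7, 0, 0, 0], [-1, 0, 0, 0, 0]])

```text
time: 7.25
tool_pos: [0.5667, 0.4193, 0.1161]
tool_rot: [[-0.657, 0.754, 0.002], [0.754, 0.657, -0.001], [-0.002, 0.001, -1.0]]
wrist_force: [1.4, -4.2, 5.1]
finger_gap: 0.0173
```

>>> send_rows(moves=[[-1, 0.6, 0, 0, 0], [-1, 0.6, 0, 0, 0], [-1, 0.8, 0, 0, 0], [-1, 0, 0, 0, 0]])

```text
time: 7.58
tool_pos: [0.5654, 0.4208, 0.1161]
tool_rot: [[-0.657, 0.754, 0.002], [0.754, 0.657, -0.001], [-0.002, 0.001, -1.0]]
wrist_force: [1.2, -5.0, 5.3]
finger_gap: 0.0175
```

>>> send_rows(moves=[[-1, 0.8, 0, 0, 0], [-1, 0.8, 0, 0, 0], [-1, 0.8, 0, 0, 0], [-1, 0, 0, 0, 0]])

```text
time: 7.92
tool_pos: [0.5638, 0.4226, 0.1161]
tool_rot: [[-0.657, 0.754, 0.002], [0.754, 0.657, -0.001], [-0.002, 0.001, -1.0]]
wrist_force: [1.3, -5.5, 5.1]
finger_gap: 0.0171
```

>>> send_rows(moves=[[-1, 0.8, 0, 0, 0], [-1, 0.8, 0, 0, 0], [-1, 0.8, 0, 0, 0], [-1, 0, 0, 0, 0]])

```text
time: 8.25
tool_pos: [0.5622, 0.4245, 0.1162]
tool_rot: [[-0.657, 0.754, 0.002], [0.754, 0.657, -0.001], [-0.002, 0.001, -1.0]]
wrist_force: [1.3, -4.9, 6.0]
finger_gap: 0.0173
```

>>> send_rows(moves=[[-1, 0.8, 0, 0, 0], [-1, 0.8, 0, 0, 0], [-1, 0.8, 0, 0, 0], [-1, 0, 0, 0, 0]])

```text
time: 8.58
tool_pos: [0.5606, 0.4263, 0.1161]
tool_rot: [[-0.657, 0.754, 0.002], [0.754, 0.657, -0.001], [-0.002, 0.001, -1.0]]
wrist_force: [2.3, -5.0, 5.4]
finger_gap: 0.0172
```

>>> send_rows(moves=[[-1, 0.8, 0, 0, 0], [-1, 0.8, 0, 0, 0], [-1, 0.8, 0, 0, 0], [-1, 0, 0, 0, 0]])

```text
time: 8.92
tool_pos: [0.5591, 0.4281, 0.1161]
tool_rot: [[-0.657, 0.754, 0.002], [0.754, 0.657, -0.001], [-0.002, 0.001, -1.0]]
wrist_force: [1.6, -4.5, 5.3]
finger_gap: 0.0175
```

>>> send_rows(moves=[[-1, 0.8, 0, 0, 0], [-1, 0.8, 0, 0, 0], [-1, 0.8, 0, 0, 0], [-1, 0, 0, 0, 0]])

```text
time: 9.25
tool_pos: [0.5575, 0.4299, 0.1161]
tool_rot: [[-0.657, 0.754, 0.002], [0.754, 0.657, -0.001], [-0.002, 0.001, -1.0]]
wrist_force: [1.8, -5.7, 4.9]
finger_gap: 0.0171
```

>>> send_rows(moves=[[-1, 0.8, 0, 0, 0], [-1, 0.8, 0, 0, 0], [-1, 0.8, 0, 0, 0], [-1, 0, 0, 0, 0]])

```text
time: 9.58
tool_pos: [0.5559, 0.4317, 0.1161]
tool_rot: [[-0.657, 0.754, 0.002], [0.754, 0.657, -0.001], [-0.002, 0.001, -1.0]]
wrist_force: [1.8, -4.8, 5.9]
finger_gap: 0.0171
```

>>> send_rows(moves=[[-1, 0.8, 0, 0, 0], [-1, 0.8, 0, 0, 0], [-1, 0.8, 0, 0, 0], [-1, 0, 0, 0, 0]])

```text
time: 9.92
tool_pos: [0.5543, 0.4335, 0.1161]
tool_rot: [[-0.657, 0.754, 0.002], [0.754, 0.657, -0.001], [-0.002, 0.001, -1.0]]
wrist_force: [2.0, -3.9, 4.8]
finger_gap: 0.017
```

>>> send_rows(moves=[[-1, 0.8, 0, 0, 0], [-1, 0.8, 0, 0, 0], [-1, 0.8, 0, 0, 0], [-1, 0, 0, 0, 0]])

```text
time: 10.25
tool_pos: [0.5526, 0.4355, 0.116]
tool_rot: [[-0.657, 0.754, 0.002], [0.754, 0.657, -0.001], [-0.002, 0.001, -1.0]]
wrist_force: [1.4, -3.9, 4.7]
finger_gap: 0.0175
```

>>> send_rows(moves=[[-1, 0.8, 0, 0, 0], [-1, 0.8, 0, 0, 0], [-1, 0.8, 0, 0, 0], [-1, 0, 0, 0, 0]])

```text
time: 10.58
tool_pos: [0.5496, 0.4382, 0.115]
tool_rot: [[-0.658, 0.753, -0.001], [0.753, 0.658, 0.0], [0.001, -0.001, -1.0]]
wrist_force: [-0.4, -1.0, -0.6]
finger_gap: 0.0173
```

>>> send_rows(moves=[[-1, 0.8, 0, 0, 0], [-1, 0.8, 0, 0, 0], [-1, 0.4, 0, 0, 0], [-1, 0, 0, 0, 0]])

```text
time: 10.92
tool_pos: [0.5486, 0.4395, 0.1152]
tool_rot: [[-0.658, 0.753, -0.001], [0.753, 0.658, -0.0], [0.0, -0.001, -1.0]]
wrist_force: [-0.2, -1.1, -1.8]
finger_gap: 0.0175
```

The pin dropped: the force went to about 0 and z to 0.115. I'll go down gently and watch the side force.

>>> send_rows(moves=[[-1, 0, 0, 0.7, 0], [-1, 0, 0, 0.7, 0], [-1, 0, 0, 0.6, 0], [-1, 0, 0, 0, 0]])

```text
time: 11.25
tool_pos: [0.5489, 0.4394, 0.1135]
tool_rot: [[-0.658, 0.753, -0.0], [0.753, 0.658, 0.0], [0.0, 0.0, -1.0]]
wrist_force: [-1.3, -1.5, -0.2]
finger_gap: 0.0175
```

>>> send_rows(moves=[[-1, 0, 0, 0.7, 0], [-1, 0, 0, 0.7, 0], [-1, 0, 0, 0, 0]])

```text
time: 11.5
tool_pos: [0.5489, 0.4394, 0.1121]
tool_rot: [[-0.658, 0.753, -0.0], [0.753, 0.658, -0.0], [-0.0, -0.0, -1.0]]
wrist_force: [-1.4, -1.6, -0.7]
finger_gap: 0.0172
```

>>> send_rows(moves=[[-1, 0, -0.3, 0.7, 0], [-1, 0, -0.2, 0.7, 0], [-1, 0, 0, 0.6, 0], [-1, 0, 0, 0, 0]])

```text
time: 11.83
tool_pos: [0.5486, 0.4391, 0.11]
tool_rot: [[-0.658, 0.753, 0.0], [0.753, 0.658, 0.0], [0.0, 0.0, -1.0]]
wrist_force: [0.1, -0.6, -0.6]
finger_gap: 0.0174
```

>>> send_rows(moves=[[-1, 0, 0, 0.7, 0], [-1, 0, 0, 0.7, 0], [-1, 0, 0, 0, 0]])

```text
time: 12.08
tool_pos: [0.5485, 0.4391, 0.1086]
tool_rot: [[-0.658, 0.753, -0.0], [0.753, 0.658, -0.0], [0.0, -0.0, -1.0]]
wrist_force: [0.8, -0.9, -0.8]
finger_gap: 0.0174
```

>>> send_rows(moves=[[-1, 0, 0, 0.8, 0], [-1, 0, 0, 0.8, 0], [-1, 0, 0, 0.8, 0], [-1, 0, 0, 0, 0]])

```text
time: 12.42
tool_pos: [0.5484, 0.439, 0.1062]
tool_rot: [[-0.658, 0.753, -0.0], [0.753, 0.658, -0.0], [0.0, -0.0, -1.0]]
wrist_force: [0.1, -0.5, -1.1]
finger_gap: 0.017
```

>>> send_rows(moves=[[-1, 0, 0, 0.7, 0], [-1, 0, 0, 0.7, 0], [-1, 0, 0, 0.6, 0], [-1, 0, 0, 0, 0]])

```text
time: 12.75
tool_pos: [0.5484, 0.439, 0.1045]
tool_rot: [[-0.658, 0.753, -0.0], [0.753, 0.658, -0.0], [-0.0, -0.0, -1.0]]
wrist_force: [-1.2, -1.1, 3.0]
finger_gap: 0.0166
```

>>> send_rows(moves=[[-1, 0, 0, 0.5, 0], [-1, 0, 0, 0.6, 0], [-1, 0, 0, 0.6, 0], [-1, 0, 0, 0, 0]], grip_force=60)

```text
time: 13.08
tool_pos: [0.5485, 0.439, 0.1028]
tool_rot: [[-0.658, 0.753, 0.0], [0.753, 0.658, 0.0], [-0.0, 0.0, -1.0]]
wrist_force: [-0.6, -1.9, 2.4]
finger_gap: 0.0166
```

>>> send_rows(moves=[[-1, 0, 0, 0.6, 0], [-1, 0, 0, 0.6, 0], [-1, 0, 0, 0, 0]])

```text
time: 13.33
tool_pos: [0.5485, 0.4391, 0.1014]
tool_rot: [[-0.658, 0.753, 0.0], [0.753, 0.658, -0.0], [-0.0, -0.0, -1.0]]
wrist_force: [-1.2, -2.0, 2.6]
finger_gap: 0.0164
```

>>> send_rows(moves=[[-1, 0, 0, 0.6, 0], [-1, 0, 0, 0.6, 0], [-1, 0, 0, 0.6, 0], [-1, 0, 0, 0, 0]])

```text
time: 13.67
tool_pos: [0.5484, 0.439, 0.0993]
tool_rot: [[-0.658, 0.753, -0.0], [0.753, 0.658, -0.0], [0.0, -0.0, -1.0]]
wrist_force: [-0.0, -1.9, 0.8]
finger_gap: 0.0162
```

>>> send_rows(moves=[[-1, 0, 0, 0.5, 0], [-1, 0, 0, 0.5, 0], [-1, 0, 0, 0, 0]])

```text
time: 13.92
tool_pos: [0.5485, 0.439, 0.0986]
tool_rot: [[-0.658, 0.753, -0.0], [0.753, 0.658, -0.0], [-0.0, -0.0, -1.0]]
wrist_force: [-0.0, -2.1, 3.0]
finger_gap: 0.0162
```

>>> send_rows(moves=[[-1, 0, 0, 0.5, 0], [-1, 0, 0, 0.5, 0], [-1, 0, 0, 0, 0]])

```text
time: 14.17
tool_pos: [0.5485, 0.439, 0.0985]
tool_rot: [[-0.658, 0.753, 0.001], [0.753, 0.658, 0.0], [-0.0, 0.001, -1.0]]
wrist_force: [-3.0, -3.6, 8.2]
finger_gap: 0.0167
```

>>> send_rows(moves=[[-1, 0, 0, 0.5, 0], [-1, 0, 0, 0.5, 0], [-1, 0, 0, 0, 0]])

```text
time: 14.42
tool_pos: [0.5485, 0.4391, 0.0985]
tool_rot: [[-0.658, 0.753, 0.001], [0.753, 0.658, 0.001], [-0.0, 0.002, -1.0]]
wrist_force: [-5.0, -4.5, 15.5]
finger_gap: 0.0162
```

>>> send_rows(moves=[[-1, 0, -0.2, -0.8, 0], [-1, 0, 0, -0.7, 0], [-1, 0, 0, 0, 0]], grip_force=30)

```text
time: 14.67
tool_pos: [0.5485, 0.4391, 0.0986]
tool_rot: [[-0.658, 0.753, 0.001], [0.753, 0.658, 0.0], [-0.0, 0.001, -1.0]]
wrist_force: [-1.6, -2.2, 6.6]
finger_gap: 0.0169
```

>>> send_rows(moves=[[-0.3, 0, 0, 0, 0], [-0.3, 0, 0, 0, 0], [-0.3, 0, 0, 0, 0], [-0.3, 0, 0, 0, 0], [-0.3, 0, 0, 0, 0]])

```text
time: 15.08
tool_pos: [0.5483, 0.439, 0.0978]
tool_rot: [[-0.658, 0.753, -0.0], [0.753, 0.658, -0.0], [0.0, -0.0, -1.0]]
wrist_force: [0.3, 0.5, -0.2]
finger_gap: 0.0303
```

Released. I'll rise slowly and look.

>>> send_rows(moves=[[-0.3, 0, 0, -5, 0], [-0.3, 0, 0, -15, 0], [-0.3, 0, 0, -25, 0], [-0.3, 0, 0, -30, 0], [-0.3, 0, 0, -25, 0], [-0.3, 0, 0, 0, 0], [-0.3, 0, 0, 0, 0]])

```text
time: 15.67
tool_pos: [0.5489, 0.4393, 0.2002]
tool_rot: [[-0.658, 0.753, 0.003], [0.753, 0.658, 0.002], [-0.001, 0.004, -1.0]]
wrist_force: [0.3, -0.3, -1.3]
finger_gap: 0.0303
```

Run:
```python
from h import *
s=r.read_state();i=r.camera_info('wrist');I=r.get_image('wrist');S=r.get_image('scene');isc=r.camera_info('scene')
print(s['time'],s['tool_pos'],s['wrist_force'])
p=np.array([.5484,.439,.08]);
for z in(.08,.084,.128): print(z,'wrist px',proj(i,[*p[:2],z]),'scene',proj(isc,[*p[:2],z]))
a=cv2.resize(I[170:330,220:430],None,fx=380/210,fy=380/210,interpolation=cv2.INTER_CUBIC)
a=cv2.resize(I[170:330,230:430],(500,400),interpolation=cv2.INTER_CUBIC);b=cv2.resize(S[180:300,230:330],(300,360),interpolation=cv2.INTER_CUBIC)
o=np.zeros((400,800,3),np.uint8);o[:,:500]=a;o[:360,500:]=b
cv2.imwrite('pics/end.png',o[:,:,::-1])
```

```text
15.6667 [0.5489084  0.43931428 0.20024009] [ 0.25199942 -0.31943196 -1.28245392]
0.08 wrist px [321.66031765 232.2616159 ] scene [294.35939142 218.00435148]
0.084 wrist px [321.65991428 233.83554084] scene [294.35051348 216.53370746]
0.128 wrist px [321.65454165 254.79903427] scene [294.25077731 200.01225116]
```

View pics/end.png

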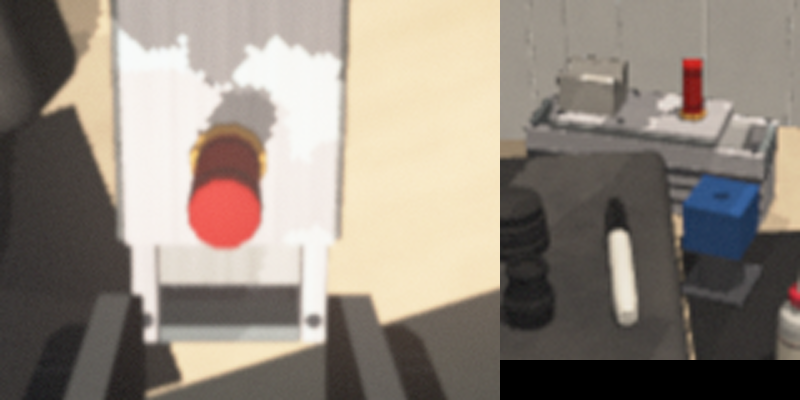

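The knob top is at px (320,255), against (321.7,254.8) predicted for a seated pin. The collar lies on the carriage with no gap in the scene view.

```bash
python3 -c "
from rig import r
print(r.finish_job())"
```

```text
the job is handed in; nothing more can be done
None
```

The slide is locked: the pin is fully home with its collar flat on the carriage, and the job was handed in at about 15.7 s.

- **Carry:** I took the pin from the blue stand and put its tip into the carriage hole.
- **Search:** With about 5 N on the bar, I worked the carriage towards the V-block end. The pin dropped in after about 25–27 mm of tool travel. The drop was clear: vertical force fell from 5 N to zero and the tool went down about 1 mm.
- **Pressing home:** The spring balls resisted with about 3 N. I pressed until the collar stopped at the height I had worked out (TCP z 0.0985 m). The highest vertical reading was 15.5 N, with about 7 N sideways, but forces were only read at the end of each move.
- **Release and last checks:** After letting go, the tool is about 0.1 m clear and its force reading is near zero. In the last pictures the pin is upright, the collar is on the plate, and the knob top is within 2 px of where a seated pin should show.
- **Not fully checked:** My last pictures show only part of the desk, so I did not re-measure the other items. The lens, eyepiece, marker and stand that were in view look undisturbed. No check failed or disagreed.

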